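# Tamp the carrot pieces level in the divided tub

## Robot

A 6-joint arm with a two-finger parallel gripper is mounted at the origin on a cart in front of the work surface, level with it; the furniture and walls round the work are solid. World frame = base frame: x ahead of the robot, y to its left, z up, the work surface at z = 0. Lengths are in m, angles in degrees, forces in N, time in s.
With the tool pointing down it reaches from about 0.2 to 0.875 m from the base axis. Payload 3.4 kg.
Tool frame: the origin (TCP) lies at the very end of the fingers, on their centre line; the grasp point (between the pads) lies 19 mm behind it (env.pinch_z is the distance from the TCP to the grasp point, in m); z points along the fingers, y is the direction in which the jaws open and shut (so a half turn about z gives the same grasp; the last joint's range is limited). The gripper opens to 94 mm and grips with 3 to 60 N. Pads are 16 mm wide; open, the fingers measure 119 mm over their backs; the gripper's body (75 mm by 177 mm) begins 78 mm behind the grasp point.
Start: joints at [65.317, 15.808, 86.224, -0, 77.962, -6.933], TCP at [0.175, 0.548, 0.205] pointing down, gripper open.
Joint ranges: [-165.64, 165.64], [-43.16, 119.46], [12.63, 154.43], [-67.54, 247.53], [6.08, 155.33], [-154.97, 154.97]. Speed limits (degrees/s): [147.25, 147.25, 180, 180, 180, 180].

## Interface

Orientations are given as [roll, pitch, yaw] about the fixed x, y, z axes, in that order (R = Rz(yaw) Ry(pitch) Rx(roll)).
In Python, from plant import env, kinematics, state, grab_frame, calibration gives the robot as it stands. The module is installed in compiled form; this text tells all that it offers. Calls block until the motion is done:
- env.movep(position, orientation): joint-space move of the TCP to a pose.
- env.movel(position, speed=0.15, rot=None): straight line of the TCP; rot=None keeps the orientation; speed is the mean speed in m/s.
- env.move_joints(angles): joint-space move.
- env.open_jaws() and env.grasp(grip_force=None): open the fingers fully, or close them until they stop; grip_force is the grip in N (None keeps the last).
- env.pause(seconds).
- kinematics.inverse_kinematics(position, orientation): joint angles nearest the present ones, or None.
- state(): the state.
- grab_frame(name): name is "scene" or "top" or "wrist"; returns the picture (480x640x3 uint8, red, green, blue); there is no depth.
- calibration(name): a dict with "vfov" (degrees; the focal length in pixels is half the picture's height over the tangent of half this angle, whatever the lens; pixels are square), "cx", "cy" (the principal point, pixels), "extrinsics" (4x4, takes a point from camera to world coordinates); the wrist camera has in their place "hand_eye" (4x4, takes a point from camera to tool coordinates, whose origin is the TCP and whose axes are the flange's). Camera axes: x right, y down, z forward; pixel columns grow to the right and rows downward; lengths in m; the calibration is good to about 2 mm. A picture is of the moment at which its call begins: read the wrist's pose just before it. calibration takes no time and is no camera call.
A pose or a line that the arm cannot do raises env.Unreachable and nothing moves.
- env.finish_job(): hands the job in, once; it reports no verdict.
The state is a dict: "time_s": time; "joint_pos": joint angles; "qvel": joint speeds; "tau": joint torques, N m; "eef_pos": TCP position; "eef_rot": TCP orientation; "wrist_force": force on the tool from outside, world axes, zero at the start; "wrist_torque": the same for the moment, N m; "grip_width": opening from 0.0 (shut) to 1.0 (fully open).
Only numpy, scipy, OpenCV 4.12 (cv2) and the standard library are available. Lean on these libraries where they do the work, as an engineer would, in place of code of your own. Each camera call takes 0.05 s, during which the arm holds its last target.

## Task

The T-handled tamper is lying on its side: stand it upright on its plate on the table and let go of it. Then take it by its crossbar and tamp all eight carrot pieces in the divided tub fully down, so that their tops are level, without pushing on the tub or the pieces with the gripper itself. Finish with the tamper standing upright on the table beside the tub, and leave the jar and the flat pack on the left where they are.

Things in the scene. Friction and masses are not known exactly. Their poses are not given: they have to be found in the camera images.
- tamper: loose T-handled steel tamper, 0.5 kg, 149 mm tall: square plate 86 x 86 x 12 mm, square shaft 22 mm thick (z = 12 to 112 mm), black crossbar. Origin: centre of the tamping face, z from plate along the shaft to the crossbar. Starts lying on one plate edge and the crossbar's discs: z roughly to the robot's right, 10 degrees below level; its x axis up. Upright on its plate, z is up and the origin at table height.
- crossbar (a point): centre of the tamper's crossbar, at tamper z = 125 mm. The bar runs along the tamper's y axis, 28 mm wide (along x), 26 mm high, 90 mm long, with a guard disc 48 mm across and 6 mm thick at each end (102 mm over all). Level both at the start and when upright.
- tub: fixed oblong steel tub with a white divider insert, eight upright carrot pieces (38 mm across, 45 mm tall) in its pockets. 200 mm along its x, 116 mm along y, 56 mm high, walls 4 mm, inside 192 x 108 mm. Origin: centre of its underside, z up. Pieces fully down have their tops level 49 mm above the table; the dividers are 38 mm high.
- half_a (a point): centre of the four pieces in the tub's -x half (tub x = -44 mm), 49 mm above the table. The tamper's plate, square with the tub and centred here, covers these four.
- half_b (a point): the same for the four pieces in the tub's +x half (tub x = +44 mm)
- piece_0 (a joint): how far the carrot piece at tub x = -66 mm, y = -22 mm stands up from the tub's floor (m; 0 = fully down, up to 0.03). Snug in its pocket, it slides straight down under about 2.5 N and stays where it is left.
- piece_1 (a joint): how far the carrot piece at tub x = -66 mm, y = 22 mm stands up from the tub's floor (m; 0 = fully down, up to 0.03). Snug in its pocket, it slides straight down under about 2.5 N and stays where it is left.
- piece_2 (a joint): how far the carrot piece at tub x = -22 mm, y = -22 mm stands up from the tub's floor (m; 0 = fully down, up to 0.03). Snug in its pocket, it slides straight down under about 2.5 N and stays where it is left.
- piece_3 (a joint): how far the carrot piece at tub x = -22 mm, y = 22 mm stands up from the tub's floor (m; 0 = fully down, up to 0.03). Snug in its pocket, it slides straight down under about 2.5 N and stays where it is left.
- piece_4 (a joint): how far the carrot piece at tub x = 22 mm, y = -22 mm stands up from the tub's floor (m; 0 = fully down, up to 0.03). Snug in its pocket, it slides straight down under about 2.5 N and stays where it is left.
- piece_5 (a joint): how far the carrot piece at tub x = 22 mm, y = 22 mm stands up from the tub's floor (m; 0 = fully down, up to 0.03). Snug in its pocket, it slides straight down under about 2.5 N and stays where it is left.
- piece_6 (a joint): how far the carrot piece at tub x = 66 mm, y = -22 mm stands up from the tub's floor (m; 0 = fully down, up to 0.03). Snug in its pocket, it slides straight down under about 2.5 N and stays where it is left.
- piece_7 (a joint): how far the carrot piece at tub x = 66 mm, y = 22 mm stands up from the tub's floor (m; 0 = fully down, up to 0.03). Snug in its pocket, it slides straight down under about 2.5 N and stays where it is left.
- red_cap_jar: the white jar with a screw cap, 72 mm across, 121 mm tall, standing; origin under its centre. A bystander.
- root_pack: the rigid flat pack of pale root pieces, 184 x 234 x 37 mm, lying by itself on the left; origin under its centre. A bystander.

How it is judged:
By the outcome, as a careful person would: the job done as asked, in the order asked, and still so for the second after the job is handed in, with the robot touching nothing.
It also fails if it takes over 72 s, if anything falls off the work surface, if the arm or the gripper's body presses on something with over 40 N, if the wrist force passes 120 N, or if a joint passes its speed limit or range.

## Working session

There is one attempt and no reset: what is moved stays moved. The work goes in short steps, each a Python script; the robot and the scene stay as the last script left them, time stands still between calls to the robot, and variables do not carry over. Pictures are saved under pics/ and viewed, and the job is handed in when it is done.

```bash
mkdir -p pics
python3 - <<'E'
from plant import env, kinematics, state, grab_frame, calibration
import cv2
for n in ["scene","top","wrist"]:
    cv2.imwrite(f"pics/a_{n}.png", grab_frame(n)[:,:,::-1]); print(n,calibration(n))
print(state())
E
```

```text
scene {'vfov': 55.51172209929493, 'cx': 316.185720586569, 'cy': 238.72698589918463, 'extrinsics': array([[ 0.69465392, -0.43819142,  0.57047718,  0.07142859],
       [-0.71933663, -0.42676181,  0.54811419, -0.44687935],
       [ 0.00327894, -0.7911148 , -0.6116589 ,  0.67399114],
       [ 0.        ,  0.        ,  0.        ,  1.        ]])}
top {'vfov': 54.923862826479585, 'cx': 324.5663793539334, 'cy': 243.70436318215206, 'extrinsics': array([[-0.03090886, -0.97473597,  0.22121127,  0.38903922],
       [-0.99950925,  0.031269  , -0.00187454,  0.08901897],
       [-0.00508987, -0.22116065, -0.97522411,  1.07326329],
       [ 0.        ,  0.        ,  0.        ,  1.        ]])}
wrist {'vfov': 67.44647133640676, 'cx': 318.3158160932286, 'cy': 242.3860642054703, 'hand_eye': array([[-3.94956259e-04, -9.67372008e-01, -2.53359905e-01,
         7.33165707e-02],
       [ 9.99999907e-01, -4.26060823e-04,  6.78998175e-05,
         7.87892992e-04],
       [-1.73631112e-04, -2.53359855e-01,  9.67372087e-01,
        -1.79039862e-01],
       [ 0.00000000e+00,  0.00000000e+00,  0.00000000e+00,
         1.00000000e+00]])}
{'time_s': 0.15, 'joint_pos': array([ 6.53165729e+01,  1.58375550e+01,  8.62776564e+01,  4.91690258e-04,
        7.79622495e+01, -6.93432182e+00]), 'qvel': array([-0.00949115, -0.06415358, -0.34806091, -0.06691286, -0.08686348,
       -0.06232064]), 'tau': array([ 8.74993966e-04, -4.04928446e+01, -2.37432057e+01,  6.99513126e-02,
        3.15994187e-02, -9.64971309e-05]), 'eef_pos': array([0.17512658, 0.54723665, 0.20482708]), 'eef_rot': array([-1.79923164e+02, -9.82919313e-03,  1.62250785e+02]), 'wrist_force': array([-0.01400928, -0.50713152,  0.59435939]), 'wrist_torque': array([ 0.01174129, -0.03217123,  0.02950642]), 'grip_width': 0.9977707482682346}
```

View pics/a_scene.png

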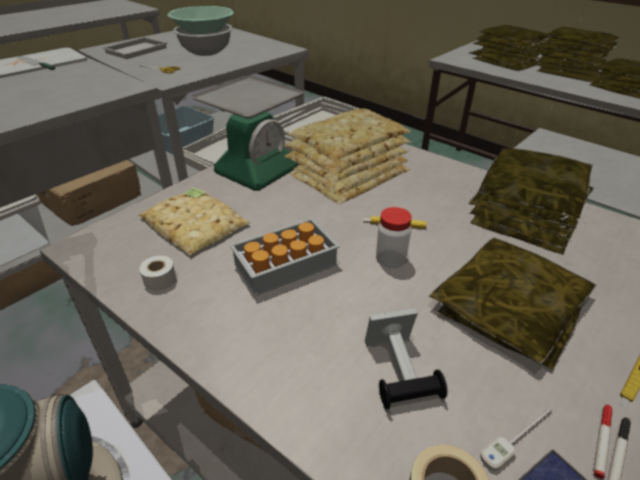

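View pics/a_top.png

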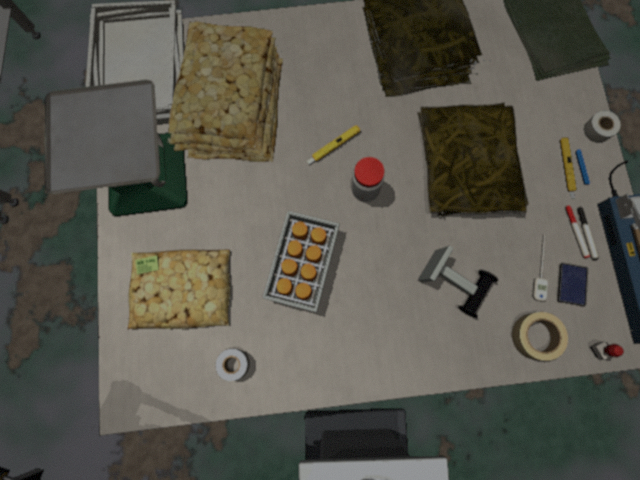

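View pics/a_wrist.png

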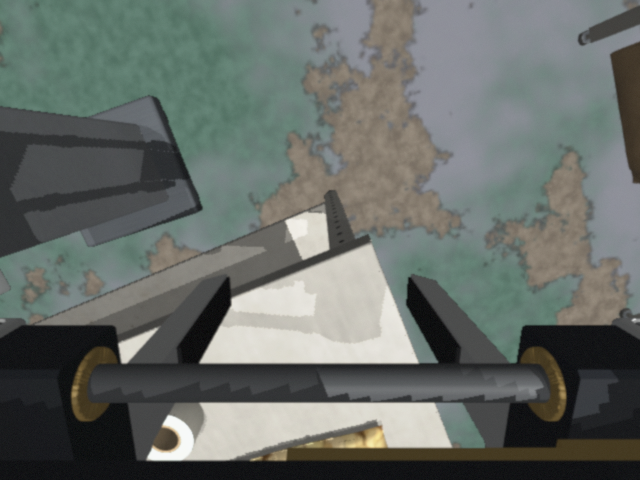

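The overview and top pictures show the tub at about (303,262) in the top view, the tamper plate at (437,265) and its crossbar at (478,293). The jar is at (368,178). I'll crop in for measuring.

```bash
cat > h.py <<'E'
import numpy as np, cv2
from plant import env, kinematics, state, grab_frame, calibration
from scipy.spatial.transform import Rotation as Rot
from scipy.optimize import least_squares
def cam(n):
    c=calibration(n); f=240/np.tan(np.radians(c["vfov"]/2))
    if n=="wrist":
        s=state(); T=np.eye(4); T[:3,:3]=Rot.from_euler('xyz',s["eef_rot"],degrees=True).as_matrix(); T[:3,3]=s["eef_pos"]
        E=T@c["hand_eye"]
    else: E=c["extrinsics"]
    return f,c["cx"],c["cy"],E
def proj(C,P):
    f,cx,cy,E=C; p=(np.atleast_2d(P)-E[:3,3])@E[:3,:3]
    return np.c_[f*p[:,0]/p[:,2]+cx,f*p[:,1]/p[:,2]+cy]
def back(C,uv,z):
    f,cx,cy,E=C; d=E[:3,:3]@np.array([(uv[0]-cx)/f,(uv[1]-cy)/f,1]); t=(z-E[2,3])/d[2]
    return E[:3,3]+t*d
def crop(img,x0,y0,w,h,k,name):
    c=cv2.resize(img[y0:y0+h,x0:x0+w,::-1],None,fx=k,fy=k,interpolation=cv2.INTER_CUBIC)
    cv2.imwrite("pics/"+name,c)
E
python3 - <<'E'
from h import *
t=cv2.imread("pics/a_top.png")[:,:,::-1]; s=cv2.imread("pics/a_scene.png")[:,:,::-1]
crop(t,255,200,100,75*4//3+20,5,"b1.png"); crop(t,410,235,100,90,6,"b2.png")
crop(s,220,210,130,90,6,"b3.png"); crop(s,350,300,110,110,5,"b4.png")
C=cam("top")
for uv,z in [((303,262),.05),((437,265),.04),((478,293),.02),((368,170),.121)]: print(uv,back(C,uv,z))
E
```

```text
(303, 262) [0.58046779 0.13691208 0.05      ]
(437, 265) [ 0.56574352 -0.16628481  0.04      ]
(478, 293) [ 0.50156151 -0.25904516  0.02      ]
(368, 170) [ 0.76763365 -0.01312834  0.121     ]
```

View pics/b1.png

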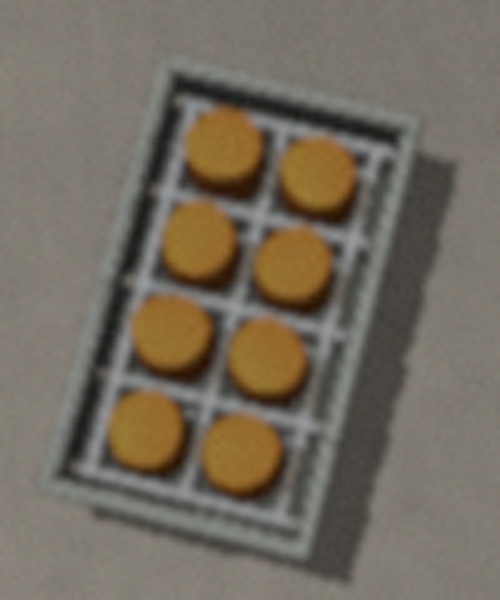

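View pics/b2.png

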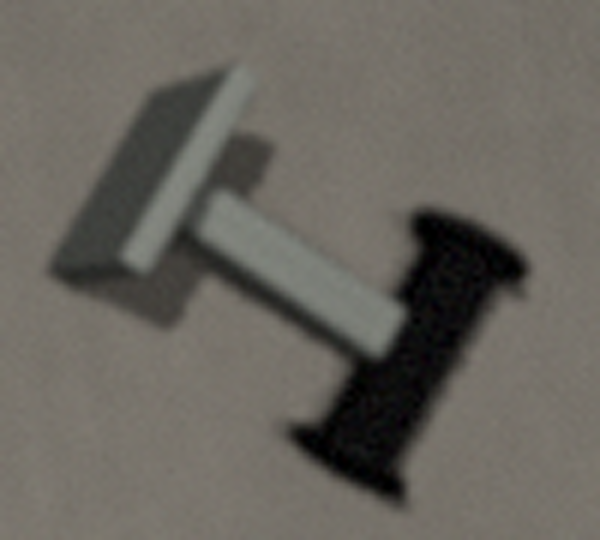

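View pics/b3.png

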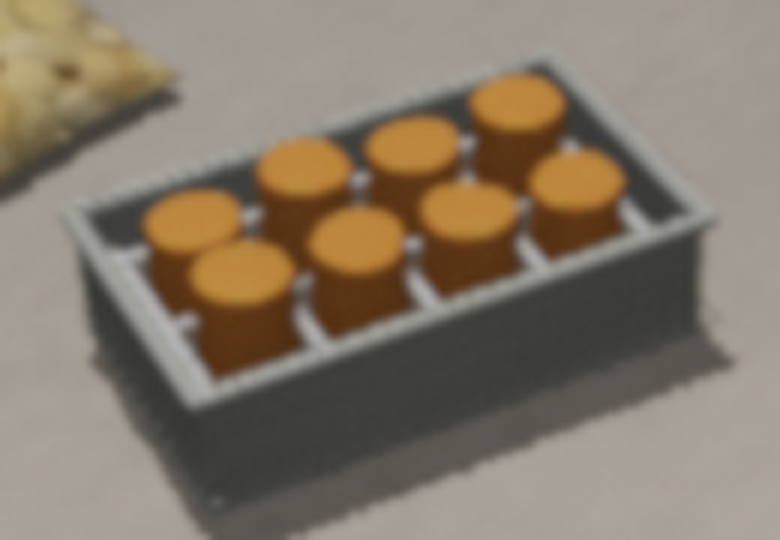

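View pics/b4.png

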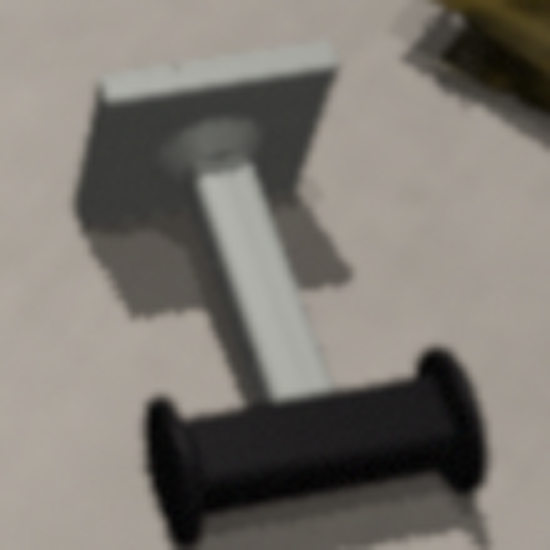

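```bash
cat >> h.py <<'E'
def Rlie(psi,t):
    c,s=np.cos,np.sin
    z=np.array([c(psi)*c(t),s(psi)*c(t),-s(t)]); x=np.array([c(psi)*s(t),s(psi)*s(t),c(t)])
    return np.c_[x,np.cross(z,x),z]
E
python3 - <<'E'
from h import *
T=cam("top");S=cam("scene")
# tub
L,W=.1,.058
tk=np.array([(170,60),(420,117),(305,555),(40,485)])/5.+[255,200]
sk=np.array([(62,208),(550,52),(718,215),(195,405)])/6.+[220,210]
# corners order in tub frame: top img TL(+x far,left +y)
q=np.array([(L,W),(L,-W),(-L,-W),(-L,W)])
def P(p):
    c,s=np.cos(p[2]),np.sin(p[2]); return np.c_[q@np.array([[c,s],[-s,c]])+p[:2],np.full(4,.056)]
sq=[3,0,1,2]
def f(p,w=(1,1)): return np.r_[w[0]*(proj(T,P(p))-tk).ravel(),w[1]*(proj(S,P(p)[sq])-sk).ravel()]
for w in [(1,1),(1,0),(0,1)]:
    r=least_squares(f,[.58,.137,-.25],args=(w,)); print("tub",w,r.x[:2],np.degrees(r.x[2]),np.abs(r.fun).max(),r.cost)
# tamper
from scipy.optimize import brentq
t=brentq(lambda t:43*np.cos(t)-113*np.sin(t)-24,0,.5); h=(125*np.sin(t)+24)/1000; print("tilt",np.degrees(t),h)
tm=[((.043,-.043,0),(235,65)),((.043,.043,0),(120,260)),((.043,-.043,.012),(258,78)),((.043,.043,.012),(147,275)),((-.043,.043,0),(50,270)),((-.043,-.043,0),(160,92)),((.011,-.011,.112),(408,312)),((.011,.011,.112),(380,360))]
sm=[((.043,.043,0),(100,82)),((.043,-.043,0),(335,40)),((.043,.043,.012),(108,103)),((.043,-.043,.012),(340,67)),((.011,.011,.112),(265,403)),((.011,-.011,.112),(330,385)),((-.043,.043,.012),(78,212))]
tp=np.array([a for a,_ in tm]);tu=np.array([b for _,b in tm])/6.+[410,235]
sp=np.array([a for a,_ in sm]);su=np.array([b for _,b in sm])/5.+[350,300]
def g(p,w=(1,1)):
    R=Rlie(p[2],t);o=np.array([p[0],p[1],h])
    return np.r_[w[0]*(proj(T,tp@R.T+o)-tu).ravel(),w[1]*(proj(S,sp@R.T+o)-su).ravel()]
for w in [(1,1),(1,0),(0,1)]:
    r=least_squares(g,[.56,-.16,np.radians(-120)],args=(w,)); print("tamper",w,r.x[:2],np.degrees(r.x[2]),r.cost); 
    if w==(1,1): print(r.fun.reshape(-1,2).round(1).tolist())
    R=Rlie(r.x[2],t);print("bar",R@[0,0,.125]+np.r_[r.x[:2],h])
E
```

```text
tub (1, 1) [0.58330097 0.13906836] -16.453316678315844 1.541462930806631 6.442896278053588
tub (1, 0) [0.58398485 0.13899478] -16.571521366230108 1.4626235827878418 3.0874127032409673
tub (0, 1) [0.58234929 0.13874844] -16.275882858675082 1.728954273876468 2.870386489609913
tilt 9.383932940154345 0.044381162275511574
tamper (1, 1) [ 0.56874284 -0.15542051] -125.512050726016 15.221377263150046
[[0.6, -0.2], [-0.5, -0.2], [1.2, 0.8], [-0.5, 0.4], [-1.9, 0.2], [-1.4, -0.1], [-0.7, 0.4], [-0.9, 0.5], [-0.3, -2.1], [-0.1, -0.2], [-0.1, -0.4], [1.1, 0.1], [1.0, -0.7], [0.9, 0.9], [0.3, 3.4]]
bar [ 0.49710523 -0.25580806  0.024     ]
tamper (1, 0) [ 0.56884383 -0.15628655] -124.70480675686551 3.369591675660015
bar [ 0.49862765 -0.25767342  0.024     ]
tamper (0, 1) [ 0.56879213 -0.15493027] -126.00659735836595 9.153817329994064
bar [ 0.49629071 -0.25469576  0.024     ]
```

```bash
cat >> h.py <<'E'
TUB=np.array([.5833,.1390]); TY=-16.45
TAM=np.array([.56875,-.1556,.04438]); PSI=np.radians(-125.2); TILT=np.radians(9.384)
def rz(a): return Rot.from_euler('z',a,degrees=True).as_matrix()
def tool_in_tamper(beta,flip=0):
    # tool z in lie world: -up cosb - d sinb ; x: d cosb - up sinb ; expressed in tamper frame using Rlie(0,TILT)
    b=np.radians(beta); z=np.array([-np.sin(b),0,-np.cos(b)]); x=np.array([np.cos(b),0,-np.sin(b)])
    if flip: x=-x
    R=np.c_[x,np.cross(z,x),z]
    return Rlie(0,TILT).T@R
def toolpose(Rt,ot,beta,gz,flip=0):
    R=Rt@tool_in_tamper(beta,flip); g=ot+Rt@np.array([0,0,gz])
    return g+R[:,2]*env.pinch_z, Rot.from_matrix(R).as_euler('xyz',degrees=True), R
def upR(az): # upright tamper whose x_t = -(cos az, sin az): tool points to az
    return rz(az+180)
def tubpt(x,y,z=0): return np.r_[TUB+(rz(TY)@[x,y,0])[:2],z]
E
python3 - <<'E'
from h import *
print(env.pinch_z)
for flip in (0,1):
  for beta in (15,25,35,45):
    for gz in (.07,):
      R0=Rlie(PSI,TILT)
      p,e,R=toolpose(R0,TAM,beta,gz,flip); q0=kinematics.inverse_kinematics(p,e)
      q00=kinematics.inverse_kinematics(p-R[:,2]*.1,e)
      print(flip,beta,p.round(3),None if q0 is None else q0.round(0), None if q00 is None else q00.round(0))
      for az in (TY,TY+90,TY-90,TY+180):
        s=tubpt(0,-.2)
        p,e,R=toolpose(upR(az),s,beta,gz,flip); q=kinematics.inverse_kinematics(p,e)
        p2,e2,R=toolpose(upR(az),s+[0,0,.1],beta,gz,flip); q2=kinematics.inverse_kinematics(p2,e2)
        print("   ",az,p.round(3),None if q is None else q.round(0),None if q2 is None else q2.round(0))
E
```

```text
0.0188
0 15 [ 0.532 -0.208  0.015] None None
    -16.45 [ 0.545 -0.058  0.068] None None
    73.55 [ 0.532 -0.035  0.068] [-51.  52. 108.  56.  96. -74.] [-51.  42. 108.  57. 101. -65.]
    -106.45 [ 0.521 -0.071  0.068] [  20.   56.   92.  -56.  104. -117.] [  20.   47.   91.  -58.  108. -124.]
    163.55 [ 0.509 -0.048  0.068] [-15.  66.  58.   3. 141. -88.] [-15.  60.  57.   3. 147. -87.]
0 25 [ 0.534 -0.206  0.016] [-45.  27. 106.  30.  56. 151.] [-49.  21. 100.  26.  68. 154.]
    -16.45 [ 0.544 -0.058  0.065] None None
    73.55 [ 0.532 -0.035  0.065] [-50.  46. 109.  54.  89. -69.] [-50.  36. 107.  54.  96. -60.]
    -106.45 [ 0.522 -0.07   0.065] [  19.   50.   93.  -52.   97. -120.] [  19.   42.   91.  -54.  103. -127.]
    163.55 [ 0.509 -0.048  0.065] [-15.  61.  60.   3. 133. -88.] [-15.  55.  58.   3. 141. -87.]
0 35 [ 0.535 -0.203  0.018] [-51.  30. 107.  39.  61. 139.] [-56.  24. 101.  34.  72. 143.]
    -16.45 [ 0.543 -0.058  0.062] None [ -8.  13. 151. 191.  48. -93.]
    73.55 [ 0.531 -0.037  0.062] [-48.  40. 109.  51.  83. -64.] [-48.  31. 106.  50.  91. -54.]
   
[... 1808 characters left out ...]
06.  50.  91. 126.]
    -106.45 [ 0.522 -0.069  0.062] [ 17.  44.  94. -48.  90.  57.] [ 17.  37.  91. -49.  97.  49.]
    163.55 [ 0.51  -0.048  0.062] [-15.  56.  64.   2. 125.  92.] [-15.  51.  60.   2. 133.  93.]
1 45 [ 0.537 -0.201  0.02 ] [-55.  34. 108.  46.  67. -50.] [-62.  29. 102.  40.  77. -46.]
    -16.45 [ 0.541 -0.057  0.059] [ -9.  24. 152. 188.  50.  89.] [ -9.   3. 142. 198.  20.  77.]
    73.55 [ 0.531 -0.038  0.059] [-45.  34. 109.  47.  76. 123.] [-45.  26. 105.  46.  85. 132.]
    -106.45 [ 0.522 -0.067  0.059] [ 15.  39.  96. -44.  84.  53.] [ 15.  32.  91. -44.  92.  45.]
    163.55 [ 0.512 -0.048  0.059] [-14.  50.  68.   2. 116.  92.] [-14.  45.  64.   2. 125.  92.]
```

Run:
```python
from h import *
R0=Rlie(PSI,TILT); p,e,R=toolpose(R0,TAM,35,.07,0)
s=state(); env.movel(s["eef_pos"]+[0,0,.1],speed=.3)
pre=p-R[:,2]*.1+[0,0,.1]
env.movep(pre,e); print(state()["joint_pos"].round(0),state()["time_s"])
env.movel(p-R[:,2]*.08,speed=.25)
for n in ("wrist","scene"): cv2.imwrite(f"pics/c_{n}.png",grab_frame(n)[:,:,::-1])
C=cam("wrist"); print(proj(C,[TAM+R0@[0,0,.125],TAM+R0@[.011,0,.07],TAM+R0@[.043,0.043,0.012]]).round(0)); print(state()["time_s"])
```

```text
[-56.  19.  94.  33.  83. 151.] 3.7
[[321. 187.]
 [321. 266.]
 [381. 356.]]
4.4167
```

View pics/c_wrist.png

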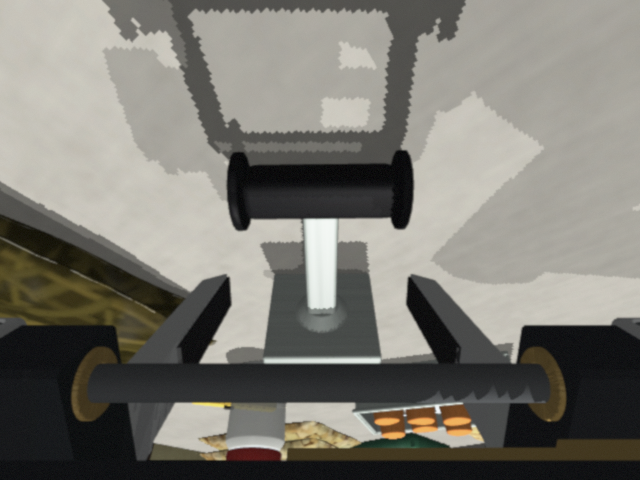

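View pics/c_scene.png

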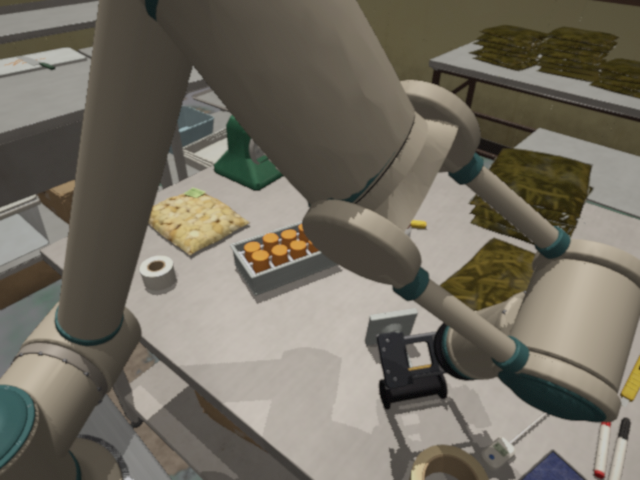

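The wrist view shows the bar centred at (321,190) and the shaft at x≈320. That matches the prediction to a few pixels, so the alignment is good. Next I go in and grasp.

Run:
```python
from h import *
R0=Rlie(PSI,TILT); p,e,R=toolpose(R0,TAM,35,.07,0)
env.movel(p,speed=.15); print("F",state()["wrist_force"].round(1))
env.grasp(50); s=state(); print("gw",s["grip_width"]*94,s["wrist_force"].round(1))
env.movel(p+[0,0,.2],speed=.25); s=state(); print("gw",s["grip_width"]*94,s["wrist_force"].round(1),s["time_s"])
for n in ("wrist","scene"): cv2.imwrite(f"pics/d_{n}.png",grab_frame(n)[:,:,::-1])
sp=tubpt(0,-.22,.2)
p2,e2,R2=toolpose(upR(TY+90),sp,35,.07,0)
print(p2, kinematics.inverse_kinematics(p2,e2), s["joint_pos"].round(0))
```

```text
F [ 0.4 -0.7  0.7]
gw 21.418036166616083 [-2.8  0.1  0.9]Traceback (most recent call last):
  File "<stdin>", line 5, in <module>
plant.Unreachable: the arm cannot follow that straight line within its joint ranges
```

Run:
```python
from h import *
R0=Rlie(PSI,TILT); p,e,R=toolpose(R0,TAM,35,.07,0)
for dz in (.16,.13,.1,.08):
    try: env.movel(p+[0,0,dz]-np.array([.02,0,0]),speed=.2); print(dz);break
    except env.Unreachable: pass
s=state(); print("gw",s["grip_width"]*94,s["wrist_force"].round(1),s["time_s"],s["joint_pos"].round(0))
for n in ("wrist","scene"): cv2.imwrite(f"pics/d_{n}.png",grab_frame(n)[:,:,::-1])
sp=tubpt(0,-.22,.2)
p2,e2,R2=toolpose(upR(TY+90),sp,35,.07,0)
print(sp,p2, kinematics.inverse_kinematics(p2,e2).round(0))
```

```text
0.16
gw 21.484250904811333 [ 0.   0.4 -6.3] 7.1667 [-52.  18.  99.  34.  78. 151.]
[ 0.52100073 -0.07199479  0.2       ] [ 0.52580122 -0.05573651  0.26187205] [-50.  24.  99.  50. 100. -45.]
```

View pics/d_scene.png

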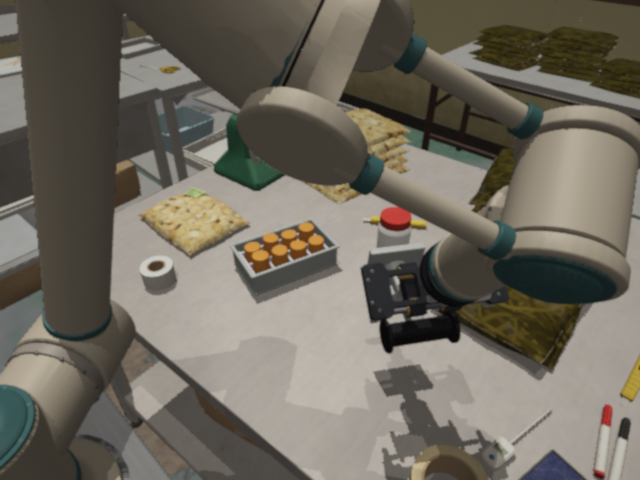

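View pics/d_wrist.png

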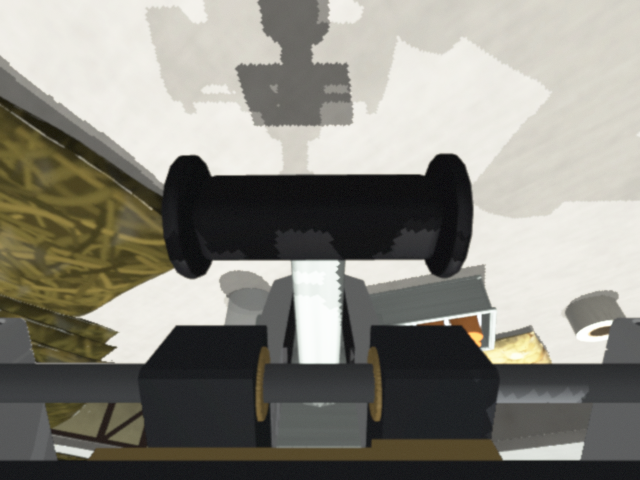

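Lifted and centred: the bar is at (318,215) in the wrist view. Next I swing it upright.

Run:
```python
from h import *
sp=tubpt(0,-.22,.2)
p2,e2,R2=toolpose(upR(TY+90),sp,35,.07,0)
env.movep(p2,e2); env.pause(.2)
s=state(); print("gw",s["grip_width"]*94,s["wrist_force"].round(1),s["time_s"],s["joint_pos"].round(0))
for n in ("wrist","scene"): cv2.imwrite(f"pics/e_{n}.png",grab_frame(n)[:,:,::-1])
W=cam("wrist");S=cam("scene")
M=upR(TY+90)
pts=np.array([[0,0,.138],[0,.051,.125],[0,-.051,.125],[.043,.043,.012],[.043,-.043,.012],[-.043,.043,.012],[-.043,-.043,.012]])@M.T+sp
print(proj(W,pts).round(0).tolist(),proj(S,pts).round(0).tolist())
```

```text
gw 21.614609262805125 [-0.8 -0.1 -5.4] 10.3417 [-50.  24.  99.  50. 100. -45.]
[[318.0, 184.0], [451.0, 213.0], [184.0, 213.0], [405.0, 450.0], [231.0, 450.0], [381.0, 312.0], [254.0, 312.0]] [[345.0, 176.0], [372.0, 176.0], [314.0, 193.0], [378.0, 250.0], [332.0, 268.0], [349.0, 223.0], [306.0, 238.0]]
```

View pics/e_scene.png

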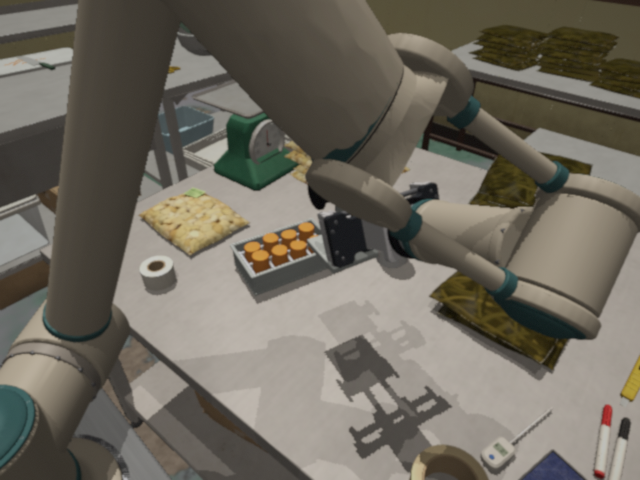

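View pics/e_wrist.png

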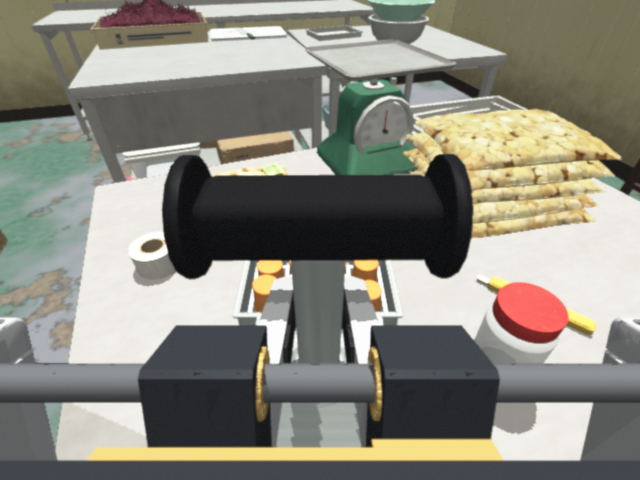

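Run:
```python
from h import *
M=upR(TY+90)
def go(z,sp): 
    p,e,R=toolpose(M,tubpt(0,-.22,z),35,.07,0); env.movel(p,speed=sp); return state()["wrist_force"]
go(.02,.2); f0=go(.006,.05); print(f0.round(1))
z=.006
while z>-.006:
    z-=.0015; f=go(z,.03); print(round(z,4),f.round(1))
    if f[2]-f0[2]>4: break
print(state()["time_s"])
cv2.imwrite("pics/f_wrist.png",grab_frame("wrist")[:,:,::-1]);cv2.imwrite("pics/f_top.png",grab_frame("top")[:,:,::-1])
```

```text
[ 0.   0.4 -5.8]
0.0045 [ 0.3 -0.2 -4.6]
0.003 [ 0.3  0.9 -5.6]
0.0015 [-0.2 -2.1 -1. ]
12.675
```

View pics/f_wrist.png

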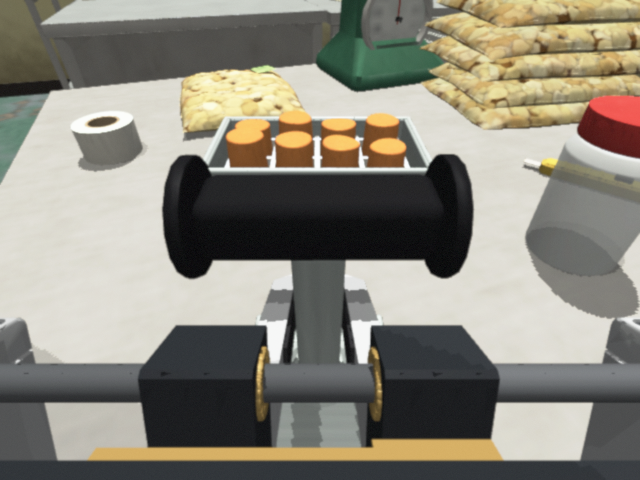

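View pics/f_top.png

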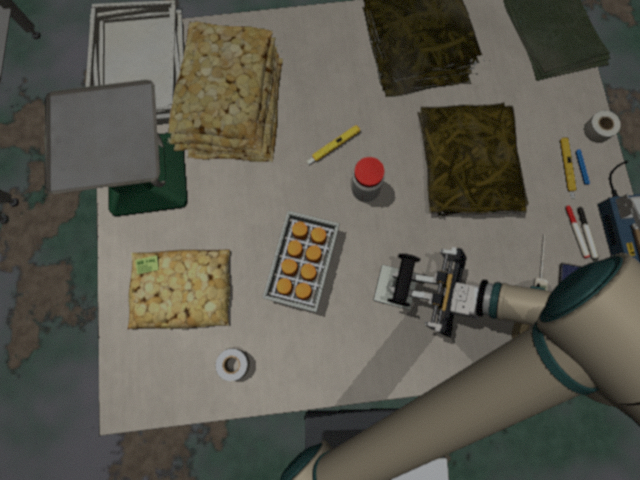

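Contact, with the tamper about flat on the table. Ease down slightly, release, and back out along the approach line.

Run:
```python
from h import *
M=upR(TY+90)
p,e,R=toolpose(M,tubpt(0,-.22,0.0003),35,.07,0); env.movel(p,speed=.03); print(state()["wrist_force"].round(1))
env.open_jaws(); print(state()["wrist_force"].round(1))
env.movel(p-R[:,2]*.11,speed=.2)
env.movel(p-R[:,2]*.13+[0,0,.2],speed=.3)
s=state();print(s["time_s"],s["joint_pos"].round(0))
for n in ("top","scene","wrist"): cv2.imwrite(f"pics/g_{n}.png",grab_frame(n)[:,:,::-1])
```

```text
[-1.5 -5.4  5.4]
[-0.1 -0.9  0.5]
15.7583 [-58.  26.  87.  47. 113. -42.]
```

View pics/g_scene.png

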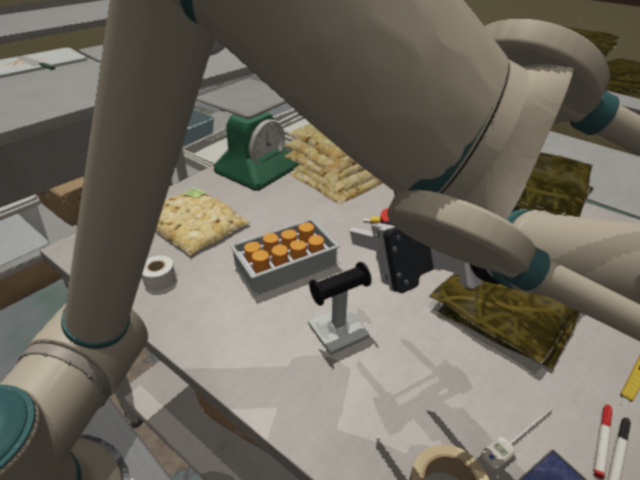

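View pics/g_top.png

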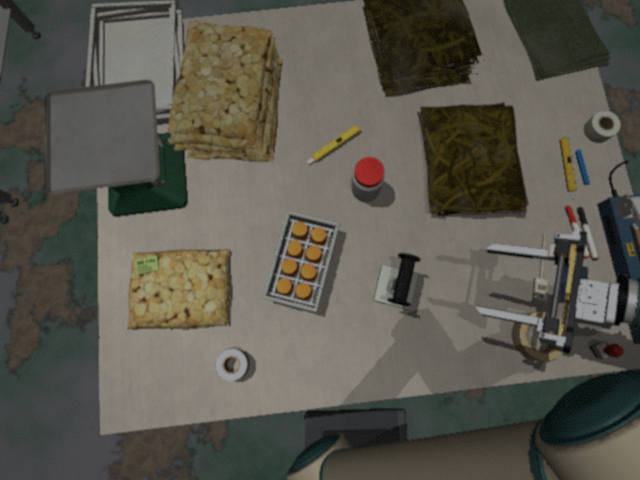

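View pics/g_wrist.png

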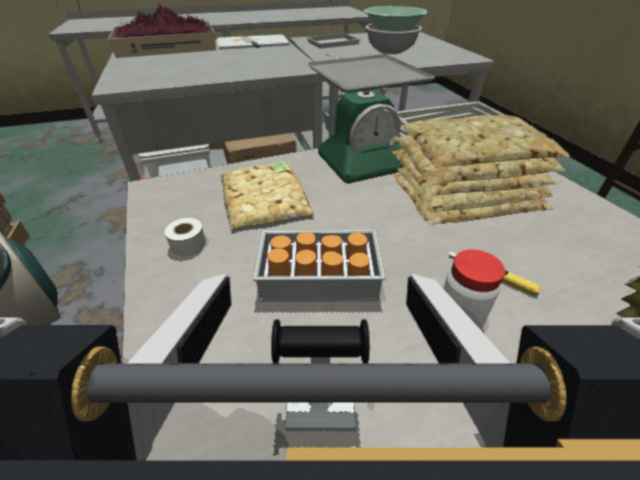

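The tamper stands upright and free: its plate is at about (392,285) and its bar at (404,278) in the top view. Crops next, to measure it.

Run:
```python
from h import *
t=cv2.imread("pics/g_top.png")[:,:,::-1].copy(); s=cv2.imread("pics/g_scene.png")[:,:,::-1].copy()
T=cam("top");S=cam("scene")
M=upR(TY+90); o=tubpt(0,-.22,0)
pts=np.array([[x,y,z] for z in (0,.012) for x,y in ((.043,.043),(.043,-.043),(-.043,-.043),(-.043,.043))]+[[.0,.051,.149],[0,-.051,.149]])@M.T+o
print(o)
out=[]
for im,C,x0,y0,w,h in((t,T,365,240,65,75),(s,S,300,255,80,100)):
    k=6;c=cv2.resize(im[y0:y0+h,x0:x0+w,::-1],None,fx=k,fy=k,interpolation=cv2.INTER_CUBIC)
    for u,v in proj(C,pts): cv2.circle(c,(int((u+.5-x0)*k),int((v+.5-y0)*k)),3,(0,0,255),1)
    out.append(cv2.copyMakeBorder(c,0,600-c.shape[0],0,400-c.shape[1] if c.shape[1]<400 else 0,cv2.BORDER_CONSTANT))
cv2.imwrite("pics/h.png",cv2.resize(np.hstack(out),None,fx=.9,fy=.9))
```

```text
[ 0.52100073 -0.07199479  0.        ]
```

View pics/h.png

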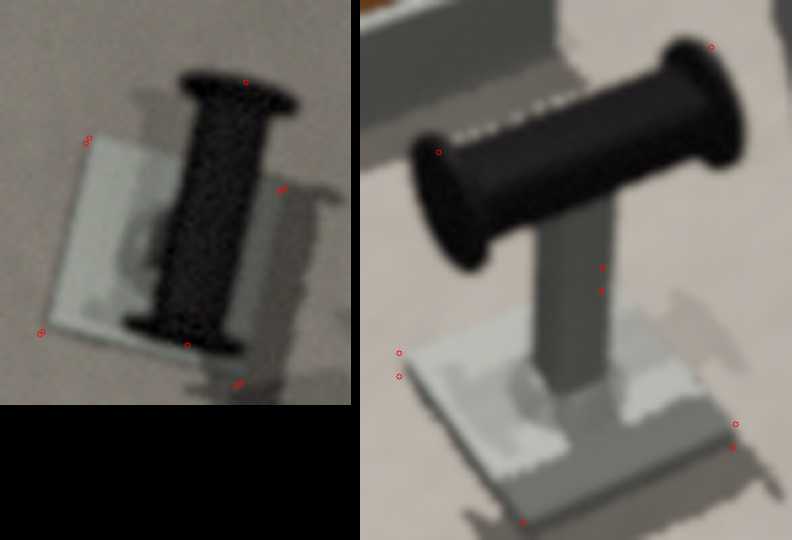

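Run:
```python
from h import *
T=cam("top");S=cam("scene"); o=tubpt(0,-.22,0)
a=.043
tp=np.array([[-a,a,.012],[-a,-a,.012]]);tu=np.array([(93,135),(50,322)])/5.4-.5+[365,240]
sp=np.array([[-a,-a,.012],[a,a,.012]]);su=np.array([(405-360,358),(733-360,433)])/5.4-.5+[300,255]
bt=np.array([[0,.051,.149],[0,-.051,.149]]) # bar disc tops
bu=np.array([(241,85),(186,338)])/5.4-.5+[365,240]
def f(p):
    M=rz(p[2]); oo=np.r_[p[:2],0]
    return np.r_[(proj(T,tp@M.T+oo)-tu).ravel(),(proj(S,sp@M.T+oo)-su).ravel(),(.5*(proj(T,bt@M.T+oo)-bu)).ravel()]
r=least_squares(f,[o[0],o[1],TY+270],x_scale=[.01,.01,1]); print(r.x,r.fun.round(1),o,TY+270)
```

```text
[ 5.21118268e-01 -7.35124099e-02  2.52228527e+02] [ 0.5  0.2 -0.9  1.2 -0.2 -1.   1.  -0.6  1.2 -0.2  0.2  0.5] [ 0.52100073 -0.07199479  0.        ] 253.55
```

Run:
```python
from h import *
c=np.array([.5211,-.0728]); 
for yaw in (163.2,-16.8,):
    for pt in (np.r_[c,.1062],np.r_[c,.3],np.r_[tubpt(-.044,0)[:2],.16],np.r_[tubpt(.044,0)[:2],.16],np.r_[tubpt(.044,0)[:2],.28]):
        q=kinematics.inverse_kinematics(pt,[180,0,yaw]); print(yaw,pt.round(3),None if q is None else q.round(0))
```

```text
163.2 [ 0.521 -0.073  0.106] [-16.  16. 101.   0.  63. -89.]
163.2 [ 0.521 -0.073  0.3  ] [-16.   9.  82.   0.  89. -89.]
163.2 [0.541 0.151 0.16 ] [  9.  16.  92.   0.  72. -65.]
163.2 [0.625 0.127 0.16 ] [  5.  23.  82.   0.  75. -68.]
163.2 [0.625 0.127 0.28 ] [  5.  20.  70.   0.  90. -68.]
-16.8 [ 0.521 -0.073  0.106] [-16.  16. 101.  -0.  63.  91.]
-16.8 [ 0.521 -0.073  0.3  ] [-16.   9.  82.  -0.  89.  91.]
-16.8 [0.541 0.151 0.16 ] [  9.  16.  92.  -0.  72. 115.]
-16.8 [0.625 0.127 0.16 ] [  5.  23.  82.  -0.  75. 112.]
-16.8 [0.625 0.127 0.28 ] [  5.  20.  70.  -0.  90. 112.]
```

Run:
```python
from h import *
c=np.array([.5211,-.0728]); rot=[180,0,163.2]
env.movep(np.r_[c,.3],rot)
env.movel(np.r_[c,.2],speed=.3)
cv2.imwrite("pics/i_wrist.png",grab_frame("wrist")[:,:,::-1]); C=cam("wrist")
M=rz(253.2);o=np.r_[c,0]
print(proj(C,np.array([[0,.051,.125],[0,-.051,.125],[0,0,.138],[.043,.043,.012],[-.043,.043,.012],[.043,-.043,.012]])@M.T+o).round(0).tolist(),state()["time_s"])
```

```text
[[319.0, 313.0], [319.0, 179.0], [319.0, 255.0], [279.0, 260.0], [359.0, 259.0], [276.0, 178.0]] 17.3167
```

View pics/i_wrist.png

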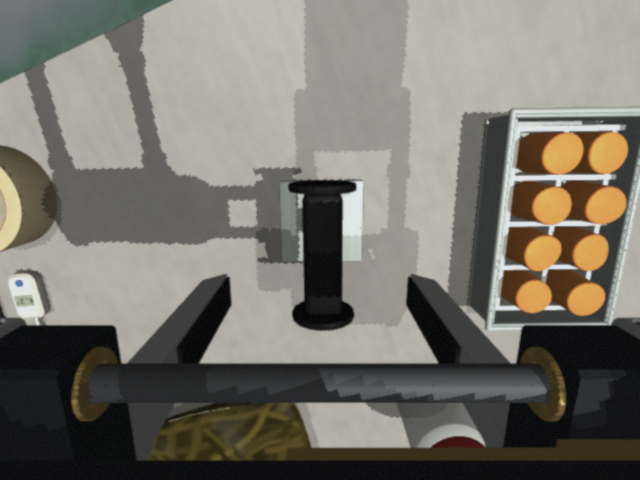

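The bar lies at x≈322 px between the fingers, running from row 187 to 315, as predicted. Grasp from above.

Run:
```python
from h import *
c=np.array([.5211,-.0728]); rot=[180,0,163.2]
env.movel(np.r_[c,.1062],speed=.15); f=state()["wrist_force"]; print(f.round(1))
env.grasp(60); s=state(); print(s["grip_width"]*94,s["wrist_force"].round(1))
env.movel(np.r_[c,.1062+.11],speed=.2); s=state(); print(s["grip_width"]*94,s["wrist_force"].round(1))
a=tubpt(-.044,0)
env.movel(np.r_[a[:2],.1062+.11],speed=.25,rot=[180,0,163.55]); env.pause(.2)
s=state();print(s["eef_pos"].round(4),a,s["time_s"])
for n in ("top","scene","wrist"): cv2.imwrite(f"pics/j_{n}.png",grab_frame(n)[:,:,::-1])
t=cv2.imread("pics/j_top.png")[:,:,::-1]; S=cv2.imread("pics/j_scene.png")[:,:,::-1]
crop(S,210,90,150,220,3,"j2.png")
```

```text
[-0.1  0.2 -0.6]
27.501441572249757 [ 1.5  1.9 -0.5]
27.730802424952838 [-1.1 -0.  -6. ]
[0.5411 0.1502 0.2162] [0.54110104 0.15145985 0.        ] 21.0667
```

View pics/j_wrist.png

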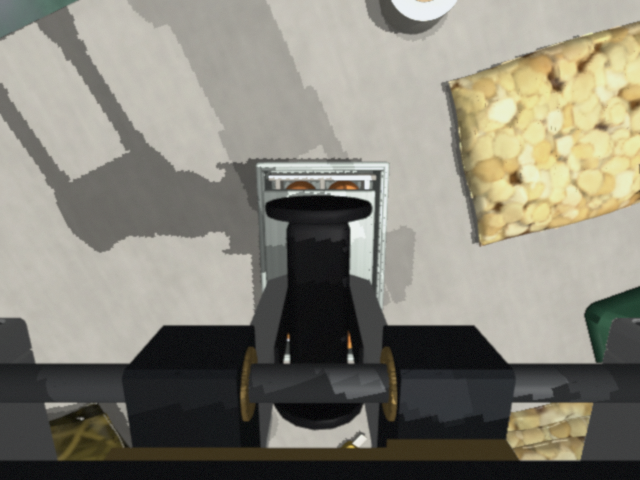

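View pics/j_scene.png

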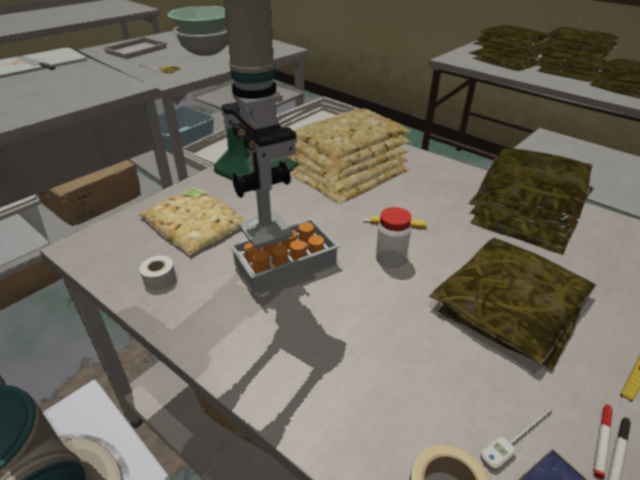

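View pics/j_top.png

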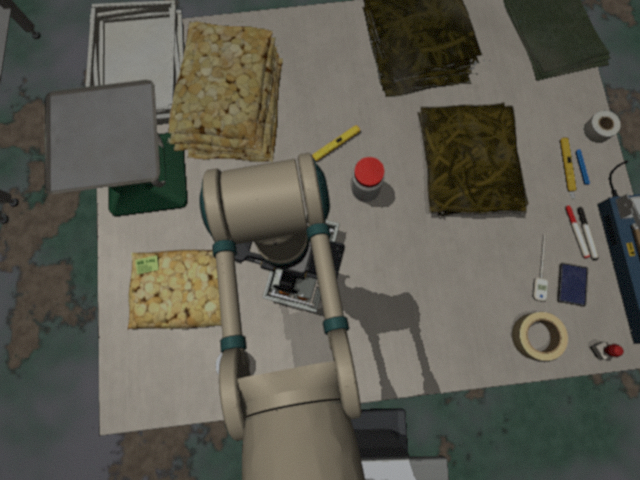

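Run:
```python
from h import *
C=cam("wrist"); print(proj(C,[tubpt(-.1,.058,.056),tubpt(-.1,-.058,.056)]).round(0))
a=tubpt(-.044,0)
env.movel(np.r_[a[:2],.1062+.083],speed=.15); env.pause(.1)
s=state();print(s["eef_pos"].round(4),s["eef_rot"].round(2),s["wrist_force"].round(1))
img=grab_frame("scene").copy(); S=cam("scene"); M=rz(253.55); o=np.r_[s["eef_pos"][:2],.083]
e=.043
for q in [(e,e),(e,-e),(-e,e),(-e,-e)]:
    for z in (0,.012):
        u,v=proj(S,M@[*q,z]+o)[0]; print(round(u,1),round(v,1))
crop(img,220,200,140,100,5,"k.png"); cv2.imwrite("pics/k_w.png",grab_frame("wrist")[:,:,::-1])
```

```text
[[381. 167.]
 [255. 167.]]
[0.5417 0.1515 0.19  ] [1.7997e+02 7.0000e-02 1.6354e+02] [ 0.2 -0.4 -5.1]
293.5 246.5
293.3 242.0
255.2 259.7
254.7 255.1
275.5 225.2
275.3 220.8
239.0 236.9
238.4 232.4
```

View pics/k.png

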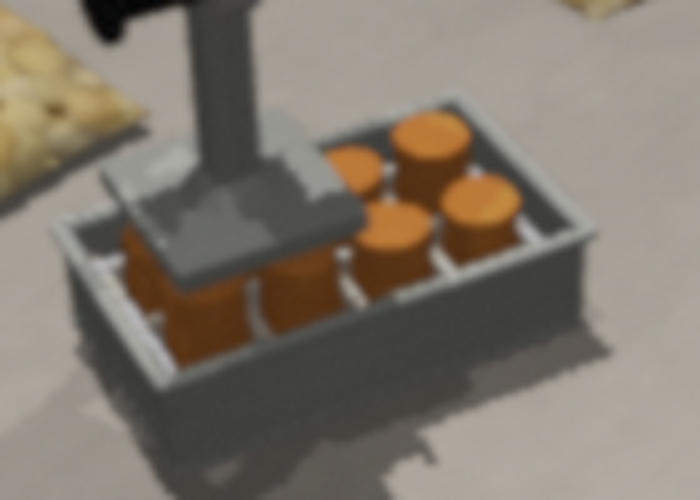

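View pics/k_w.png

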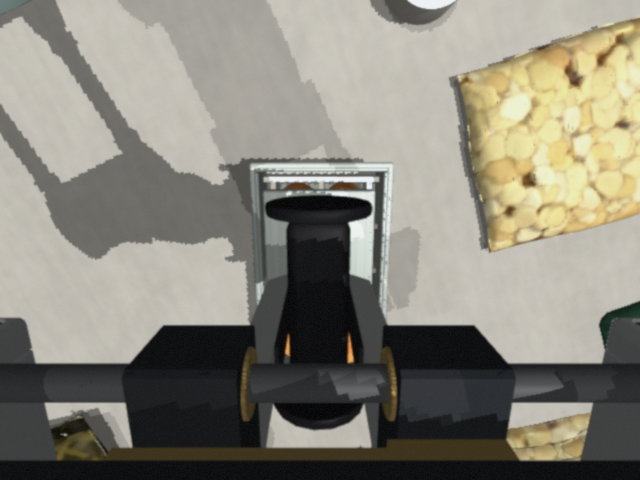

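The plate is square over half_a: in the wrist view its centre is x≈322 and the tub rim's centre ≈321.5. Press down with force monitoring.

```bash
cat >> h.py <<'E'
def press(c,z0,zmin=.043,fmax=32):
    z=z0
    while True:
        z-= .008 if z>.062 else (.004 if z>.054 else .0015)
        env.movel(np.r_[c,.1062+z],speed=.08); s=state(); f=s["wrist_force"]
        print(round(z,4),round(s["eef_pos"][2]-.1062,4),f.round(1),"t",s["wrist_torque"].round(2),round(s["grip_width"]*94,1))
        if f[2]>fmax or z<zmin or np.hypot(*f[:2])>15: break
E
python3 - <<'E'
from h import *
a=tubpt(-.0445,0)[:2]
press(a,.083); print(state()["time_s"]); crop(grab_frame("scene"),220,200,140,100,5,"l.png")
E
```

```text
0.075 0.0748 [-0.5  0.7 -4.9] t [-0.   -0.03  0.  ] 27.6
0.067 0.067 [-0.1  0.6 -5.7] t [ 0.04 -0.11 -0.03] 27.5
0.059 0.0591 [-1.4  0.5 -3.4] t [-0.05  0.05 -0.06] 27.9
0.055 0.0553 [-0.7 -0.   0.9] t [-0.09  0.22 -0.01] 27.7
0.051 0.051 [-0.7  0.6  0.8] t [-0.1   0.19  0.  ] 28.0
0.0495 0.0495 [-1.7 -0.5  2.1] t [-0.13  0.16 -0.04] 27.8
0.048 0.0492 [-1.3  0.5  7.2] t [-0.27  0.5  -0.01] 27.3
0.0465 0.0492 [-3.2 -0.4 14.9] t [-0.48  0.98 -0.06] 27.5
0.045 0.0492 [-5.9 -0.8 21.4] t [-0.54  1.41 -0.14] 27.9
0.0435 0.0491 [-6.8 -0.7 28.6] t [-0.63  1.85 -0.07] 27.7
0.042 0.0491 [-9.1  0.  34.9] t [-0.56  2.13  0.04] 27.6
24.5
```

View pics/l.png

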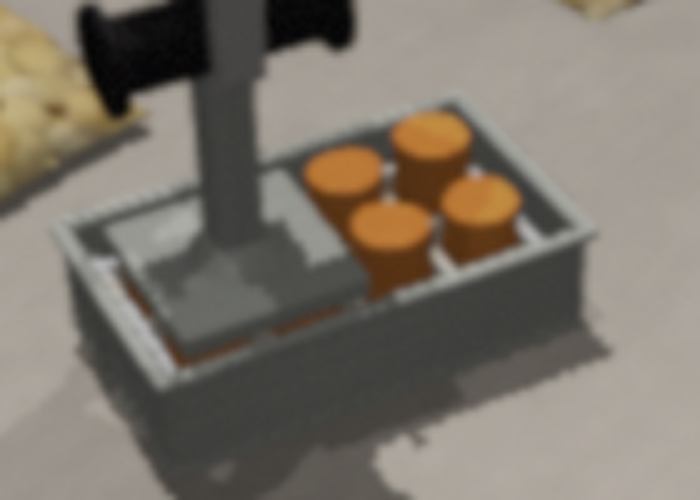

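Half_a bottomed out at 49 mm and went stiff. Now half_b.

Run:
```python
from h import *
a=tubpt(-.0445,0)[:2]; b=tubpt(.0435,0)[:2]
env.movel(np.r_[a,.1062+.095],speed=.15)
env.movel(np.r_[b,.1062+.095],speed=.2); env.pause(.1)
img=grab_frame("scene"); crop(img,220,170,140,130,4,"m.png"); cv2.imwrite("pics/m_w.png",grab_frame("wrist")[:,:,::-1]); print(state()["time_s"],state()["wrist_force"].round(1))
```

```text
25.8417 [ 0.2 -0.2 -5. ]
```

View pics/m.png

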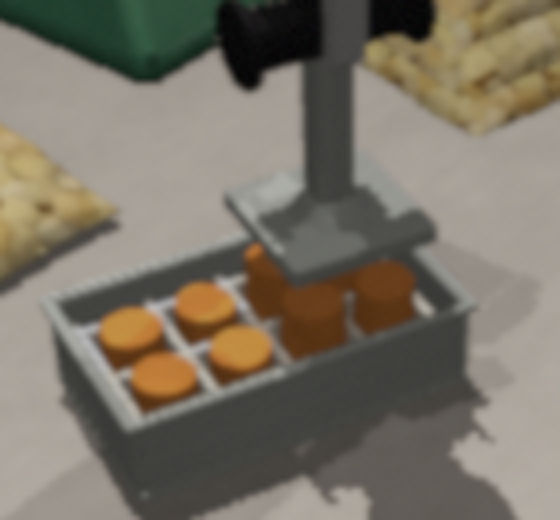

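View pics/m_w.png

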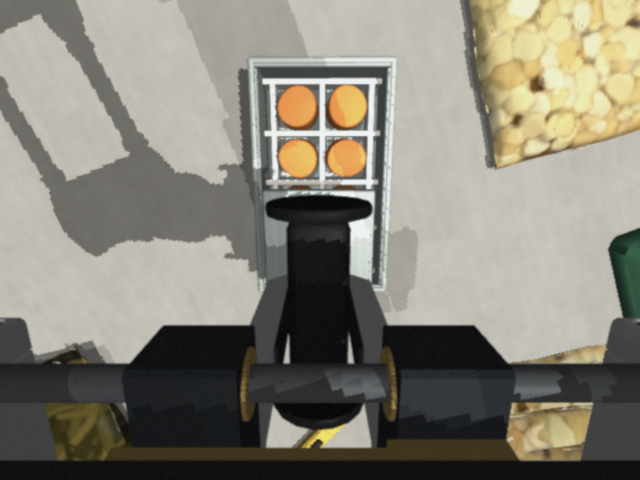

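The four half_a pieces are down and level, and the plate is centred over half_b (plate 265–377 px, tub 250–395 px). Press.

Run:
```python
from h import *
b=tubpt(.0435,0)[:2]; env.movel(np.r_[b,.1062+.083],speed=.15)
press(b,.083)
env.movel(np.r_[b,.1062+.11],speed=.2)
d=tubpt(0,-.16)[:2]
env.movel(np.r_[d,.1062+.11],speed=.25)
cv2.imwrite("pics/n_s.png",grab_frame("scene")[:,:,::-1]); print(d,state()["time_s"])
im=cv2.imread("pics/n_s.png")[:,:,::-1]; crop(im,220,210,130,90,6,"n.png")
```

```text
0.075 0.0747 [-0.2  0.1 -5.9] t [ 0.03  0.02 -0.02] 27.7
0.067 0.0667 [ 0.   0.3 -4.8] t [-0.03  0.03  0.01] 27.7
0.059 0.0591 [-0.2 -0.3 -4.6] t [ 0.03 -0.14  0.04] 27.8
0.055 0.0556 [0.3 0.3 0.4] t [-0.02  0.05  0.03] 27.6
0.051 0.0513 [ 0.8 -0.6  1.2] t [-0.03 -0.06  0.03] 27.7
0.0495 0.0497 [0.5 0.9 3.1] t [ 0.05 -0.15  0.01] 28.1
0.048 0.0492 [-1.1  0.9  6.7] t [-0.09  0.2   0.04] 27.5
0.0465 0.0492 [-0.7  0.2 12.3] t [-0.14  0.53  0.02] 27.6
0.045 0.0491 [-3.1 -0.2 18.1] t [-0.26  0.94  0.01] 27.5
0.0435 0.0491 [-4.1  0.3 25.5] t [-0.31  1.29  0.02] 27.5
0.042 0.0491 [-5.9  0.5 30.2] t [-0.38  1.67 -0.01] 27.8
[ 0.53799144 -0.01445076] 30.2
```

View pics/n.png

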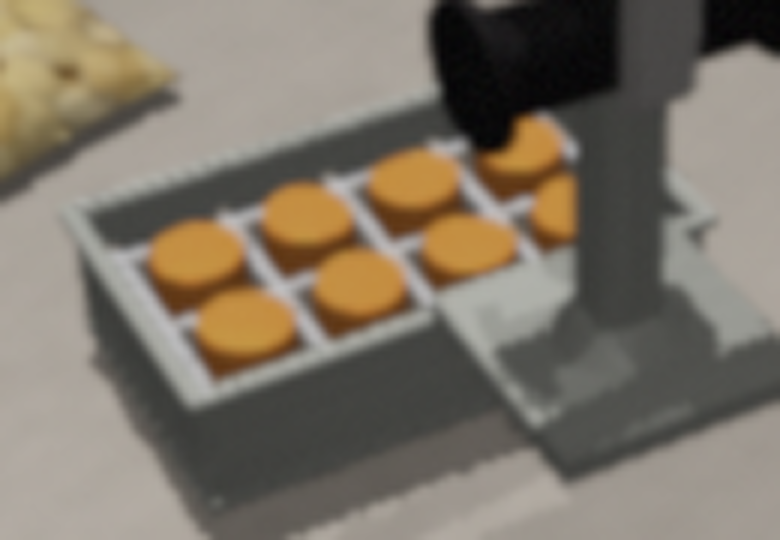

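View pics/n_s.png

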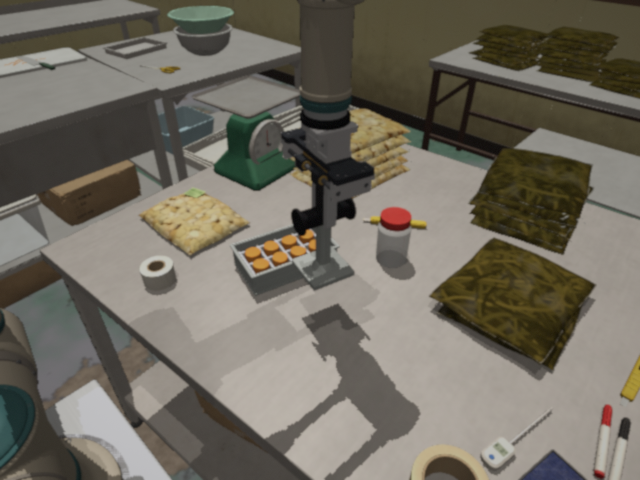

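All visible pieces are level. Set the tamper down here, 59 mm clear of the tub.

Run:
```python
from h import *
d=tubpt(0,-.16)[:2]
env.movel(np.r_[d,.1062+.01],speed=.2)
z=.005
while z>-.004:
    env.movel(np.r_[d,.1062+z],speed=.03); s=state(); print(round(z,4),s["eef_pos"].round(4),s["wrist_force"].round(1))
    if s["wrist_force"][2]>-1.5: break
    z-=.0012
env.open_jaws()
env.movel(np.r_[d,.3],speed=.25)
env.movep([.40,-.25,.35],[180,0,163.55]); env.pause(.3)
print(state()["time_s"],state()["wrist_force"].round(1))
for n in ("top","scene"): cv2.imwrite(f"pics/o_{n}.png",grab_frame(n)[:,:,::-1])
```

```text
0.005 [ 0.5383 -0.0145  0.1118] [-0.9  0.1 -5.9]
0.0038 [ 0.538  -0.0145  0.1101] [ 0.6 -0.5 -5.5]
0.0026 [ 0.5379 -0.0144  0.1087] [ 0.1 -1.  -5.6]
0.0014 [ 0.5379 -0.0145  0.1075] [ 0.6  0.  -5.8]
0.0002 [ 0.5379 -0.0144  0.1063] [-0.   0.1 -5.4]
-0.001 [ 0.5381 -0.0143  0.106 ] [-2.4  0.2  2.4]
35.8333 [-0.8  0.8  0.7]
```

View pics/o_top.png

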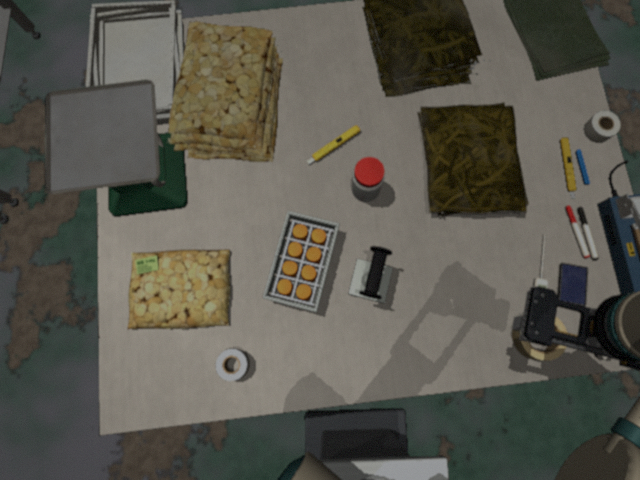

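View pics/o_scene.png

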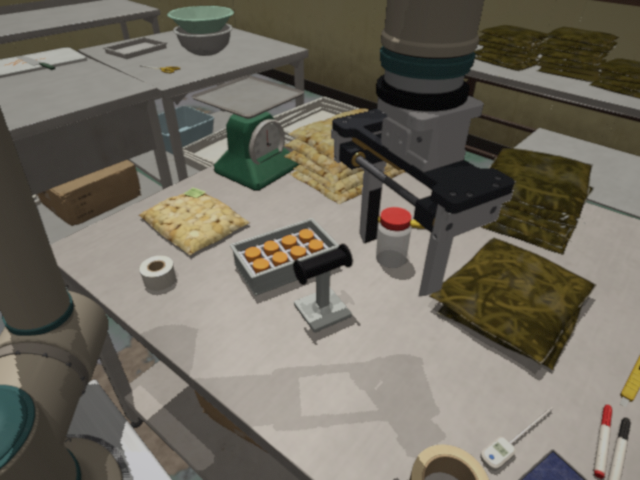

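The tamper stands upright beside the tub, and the jar and pack are unmoved. One check of the piece-top heights from these pictures.

Run:
```python
from h import *
im=cv2.imread("pics/o_scene.png"); S=cam("scene")
hsv=cv2.cvtColor(im,cv2.COLOR_BGR2HSV); m=cv2.inRange(hsv,(8,150,170),(22,255,255))
m[:210]=0;m[290:]=0;m[:,:230]=0;m[:,340:]=0
n,l,st,ce=cv2.connectedComponentsWithStats(m)
obs=np.array([ce[i] for i in range(1,n) if st[i,4]>40])
for x in(-.066,-.022,.022,.066):
  for y in(-.022,.022):
    u0=proj(S,tubpt(x,y,.049))[0];u1=proj(S,tubpt(x,y,.059))[0]; k=np.argmin(np.linalg.norm(obs-u0,axis=1)); print(x,y,(obs[k]-u0).round(1),(u1-u0).round(1))
a=cv2.imread("pics/a_top.png").astype(int);b=cv2.imread("pics/o_top.png").astype(int)
for nm,(x,y,w,h) in dict(jar=(345,150,45,55),pack=(120,240,120,95)).items(): print(nm,np.abs(a-b)[y:y+h,x:x+w].mean())
crop(im[:,:,::-1],220,210,130,90,6,"p.png")
```

```text
-0.066 -0.022 [-1.4  0. ] [-0.3 -3.6]
-0.066 0.022 [-1.  0.] [-0.4 -3.6]
-0.022 -0.022 [-1.  -0.1] [-0.2 -3.6]
-0.022 0.022 [-1.3 -0.2] [-0.3 -3.6]
0.022 -0.022 [-1.3 -0. ] [-0.1 -3.6]
0.022 0.022 [-1.1  0.1] [-0.1 -3.6]
0.066 -0.022 [-1.2 -0. ] [ 0.  -3.6]
0.066 0.022 [-1.3 -0. ] [-0.  -3.5]
jar 2.3923232323232324
pack 2.2630409356725147
```

View pics/p.png

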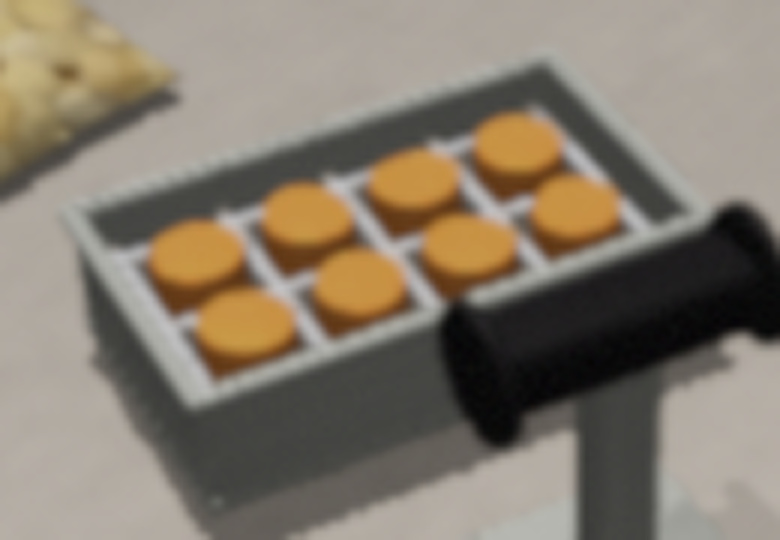

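All eight tops sit at 49 mm to within about 0.5 mm.

Run:
```python
from h import *
env.finish_job(); print("done")
```

```text
the job is handed in; nothing more can be done
done
```

The job is done and handed in at about 36 s of the 72 s allowed. I gripped the lying tamper by its shaft, swung it upright, stood it on its plate and let go. Then I took it by the crossbar and tamped half_a and half_b. I finished by standing it on the table about 59 mm from the tub's side and moving the arm clear.

- **Tamping:** on both halves the plate stopped firmly about 49 mm above the table. The wrist force reached 35 N at most, against the 120 N limit.
- **Piece heights:** in the last scene picture all eight tops are level at 49 mm, to within about 0.5 mm.
- **Surroundings:** the tamper was standing upright. The jar and flat pack look unchanged between the first and last top pictures.
- **Failed or disagreed:** one 0.2 m straight lift was refused because of a joint range, before anything moved, so I used a shorter lift. In the wrist view the tub's end rim was about 4 px off my prediction (3 to 4 mm), well inside the 9 mm end clearance.

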